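# Find the fullest of three slim tubs by feel and hold it up

## Robot

A 6-joint arm with a two-finger parallel gripper is mounted at the origin on a cart in front of the work surface, level with it; the furniture and walls round the work are solid. World frame = base frame: x ahead of the robot, y to its left, z up, the work surface at z = 0. Lengths are in mm, angles in degrees, forces in N, time in s.
With the tool pointing down it reaches from about 300 to 850 mm from the base axis. Payload 4.2 kg.
Tool frame: the origin (TCP) lies midway between the tips of the shut fingers; the grasp point (between the pads) lies 19 mm behind it; z points along the fingers, y is the line along which they close (so a half turn about z gives the same grasp; the last joint's range is limited). The gripper opens to 91 mm and grips with 3 to 60 N. Pads are 32 mm wide; open, the fingers measure 118 mm over their backs; the gripper's body (76 mm by 178 mm) begins 60 mm behind the grasp point.
Start: joints at [-75.688, 18.312, 89.639, -0, 72.044, -1.146], TCP at [153.262, -554.215, 213.976] pointing down, gripper open.
Joint ranges: [-177.97, 177.97], [-48.28, 115.42], [12.27, 149.76], [-77.06, 257.06], [2.81, 150.46], [-146.56, 146.56]. Speed limits (degrees/s): [147.25, 147.25, 180, 180, 180, 180].

## Interface

Orientations are given as [roll, pitch, yaw] about the fixed x, y, z axes, in that order (R = Rz(yaw) Ry(pitch) Rx(roll)).
In Python, from workcell import env gives the robot as it stands.
- The arm moves only by the shell command python3 -m jog 'ROWS' [FORCE]. ROWS is a JSON object of lists of equal length, an entry for each row: "jaw": the finger opening in mm, from 0 to 91.2; "slide": the shift along the tool's x, y, z in units of 30 mm (1.0 is 30 mm), a list of three; "spin": the turn about the tool's z in units of 8 degrees (1.0 is 8 degrees). In form: {"jaw": [jaw, ...], "slide": [[dx, dy, dz], ...], "spin": [spin, ...]}. A call has 1 to 10 rows; each row shifts and turns the commanded pose from where the row before left it, along the tool's axes as they then stand; what a row does not reach is not made up. A row lasts 1/10 s, in which the tool goes at most 50 mm and 8.59 degrees, less where a joint would pass 70% of its speed; a pose out of reach is approached as far as the arm can. A call is refused whole if a number of a shift passes 1 or a number of a turn 1, either way. A call with a gripper value outside its range is refused whole. The fingers move at their own pace and stop on an object; FORCE is the grip in N (left out, the last holds). Time passes only in rows, so rows that do not move let the fingers close. It gives the time, the measured TCP pose, the force, the opening and the grip force at its end, in the units of the state.
- env.state(): the state, without advancing time (a new reading comes with each control period).
- env.grab_frame(name): name is "side" or "top"; returns the picture (384x512x3 uint8, red, green, blue); there is no depth.
- env.camera_model(name): a dict with "fx", "fy", "cx", "cy" (pixels), "camera_from_world" (4x4, takes a point from world to camera coordinates). Camera axes: x right, y up, looking along -z (the intrinsics and any distortion apply to the point x, -y, -z); pixel columns grow to the right and rows downward; lengths in mm; the calibration is good to about 2 mm. A picture is of the moment at which its call begins. camera_model takes no time and is no camera call.
- env.job_done(): hands the job in; it is judged then, once.
The state is a dict: "time_s": time; "qpos": joint angles; "qvel": joint speeds; "effort": joint torques, N m; "ee_pos": TCP position; "ee_rot": TCP orientation; "force": force on the tool from outside, world axes, zero at the start; "torque": the same for the moment, N m; "gripper_width": finger opening in mm; "gripper_force": force on a finger pad.
Only numpy, scipy, OpenCV 4.12 (cv2) and the standard library are available. Lean on these libraries where they do the work, as an engineer would, in place of code of your own. Each camera call takes 0.05 s, during which the arm holds its last target. There are 200 camera calls.

## Task

Five tubs with green lids stand on the worktop: the three slim ones are a set and look alike, but one of them is nearly full and the other two are partly used up. Lift the slim ones to feel which is the heaviest, stand the two lighter ones upright in wells of the wooden jar stand, right down on its base, and finish with the heaviest still held in the gripper, upright and still, a good 15 cm above the clear worktop in front of the stand. Keep the slim tubs from falling over, and leave the two wider tubs and everything else where they are.

Things in the scene. Friction and masses are not known exactly. Their poses are not given: they have to be found in the camera images.
- slim_tub_1: one of the three slim food tubs, pale plastic with a green lid (closed, stays on): round, 55 mm across at the lid and 53 mm at the body, 99 mm high, the lid being its top 20 mm. Origin: centre of the underside, z up. The slim tubs differ only in what they weigh with their contents, 0.1 to 0.6 kg, dealt out anew each time; the heaviest is at least 0.15 kg heavier than the next
- slim_tub_2: a slim tub that looks the same as slim_tub_1
- slim_tub_3: a slim tub that looks the same as slim_tub_1
- wide_tub_1: a wider tub of the same look, green lid, 67 mm across, 96 mm high, too wide for the wells of the jar stand; not to be moved. Origin: centre of the underside
- wide_tub_2: a wider tub that looks the same as wide_tub_1
- jar_stand: fixed pale wooden jar stand behind the tubs, 300 mm long (its y), 92 mm deep (its x), end cheeks 68 mm high: a base board whose top is 12 mm above the worktop and an upper board 10 mm thick, its top 50 mm above the worktop, with three round through holes of 60 mm in a row, 95 mm apart along its y. Origin: centre of the underside, z up
- well0 (a point): centre of the left well (+y end of the jar stand), on top of the base board: where the underside of a tub comes to stand
- well1 (a point): the same for the middle well
- well2 (a point): the same for the right well
- shaker: clear shaker with a dark green cap, 44 mm across, 120 mm high, right of the jar stand; a bystander
- red_pot: pot with a red lid, 47 mm across, 83 mm high, right of the jar stand; a bystander
- timer: cream kitchen timer, 66 mm across, 57 mm high, at the right edge of the work; a bystander
- worktop_mid (a point): fixed point on the worktop in the middle of the place where the tubs stand at the start, in front of the jar stand

How it is judged (in metres and radians):
At the end, for the whole second after the job is handed in: One slim tub is in the fingers, underside over 120 mm above the worktop, within 250 mm of worktop_mid, upright within 14 degrees, still; the other two, the lighter ones (each weighs under 3.6 N on the stand), rest in wells, within 10 mm of centre, down on the base (6 mm), within 7 degrees (((height (world z) of slim_tub_1 above 0.12 m and angle between slim_tub_1's own z axis and vertical below 0.25 rad and linear speed of slim_tub_1 below 0.05 m/s and horizontal distance between slim_tub_1 and worktop_mid below 0.25 m and contact force between slim_tub_1 and the fingers above 1 N and (horizontal distance between slim_tub_2 and well0 below 0.01 m or horizontal distance between slim_tub_2 and well1 below 0.01 m or horizontal distance between slim_tub_2 and well2 below 0.01 m) and z of slim_tub_2 in the frame of jar_stand between 0.007 and 0.018 m and angle between each of slim_tub_2, slim_tub_3's own z axis and vertical below 0.12 rad and linear speed of each of slim_tub_2, slim_tub_3 below 0.03 m/s and contact force between each of slim_tub_2, slim_tub_3 and jar_stand below 3.6 N and (horizontal distance between slim_tub_3 and well0 below 0.01 m or horizontal distance between slim_tub_3 and well1 below 0.01 m or horizontal distance between slim_tub_3 and well2 below 0.01 m) and z of slim_tub_3 in the frame of jar_stand between 0.007 and 0.018 m) or (height (world z) of slim_tub_2 above 0.12 m and angle between slim_tub_2's own z axis and vertical below 0.25 rad and linear speed of slim_tub_2 below 0.05 m/s and horizontal distance between slim_tub_2 and worktop_mid below 0.25 m and contact force between slim_tub_2 and the fingers above 1 N and (horizontal distance between slim_tub_1 and well0 below 0.01 m or horizontal distance between slim_tub_1 and well1 below 0.01 m or horizontal distance between slim_tub_1 and well2 below 0.01 m) and z of slim_tub_1 in the frame of jar_stand between 0.007 and 0.018 m and angle between each of slim_tub_1, slim_tub_3's own z axis and vertical below 0.12 rad and linear speed of each of slim_tub_1, slim_tub_3 below 0.03 m/s and contact force between each of slim_tub_1, slim_tub_3 and jar_stand below 3.6 N and (horizontal distance between slim_tub_3 and well0 below 0.01 m or horizontal distance between slim_tub_3 and well1 below 0.01 m or horizontal distance between slim_tub_3 and well2 below 0.01 m) and z of slim_tub_3 in the frame of jar_stand between 0.007 and 0.018 m) or (height (world z) of slim_tub_3 above 0.12 m and angle between slim_tub_3's own z axis and vertical below 0.25 rad and linear speed of slim_tub_3 below 0.05 m/s and horizontal distance between slim_tub_3 and worktop_mid below 0.25 m and contact force between slim_tub_3 and the fingers above 1 N and (horizontal distance between slim_tub_1 and well0 below 0.01 m or horizontal distance between slim_tub_1 and well1 below 0.01 m or horizontal distance between slim_tub_1 and well2 below 0.01 m) and z of slim_tub_1 in the frame of jar_stand between 0.007 and 0.018 m and angle between each of slim_tub_1, slim_tub_2's own z axis and vertical below 0.12 rad and linear speed of each of slim_tub_1, slim_tub_2 below 0.03 m/s and contact force between each of slim_tub_1, slim_tub_2 and jar_stand below 3.6 N and (horizontal distance between slim_tub_2 and well0 below 0.01 m or horizontal distance between slim_tub_2 and well1 below 0.01 m or horizontal distance between slim_tub_2 and well2 below 0.01 m) and z of slim_tub_2 in the frame of jar_stand between 0.007 and 0.018 m))); the arm keeps its last pose, push and grip.
It fails at once if a slim tub falls over (tips by more than 50 degrees) (angle between any of slim_tub_1, slim_tub_2, slim_tub_3's own z axis and vertical above 0.87 rad).
It fails at once if a wide tub or another bystander is moved by more than 30 mm (distance of any of wide_tub_1, wide_tub_2, shaker, red_pot, timer from where it was at the start of the episode above 0.03 m).
It also fails if it takes over 72 s, if anything falls off the work surface, if the arm or the gripper's body presses on something with over 40 N, if the wrist force passes 120 N, or if a joint passes its speed limit or range.

## Working session

There is one attempt and no reset: what is moved stays moved. The work goes in short steps, Python scripts to look and compute and a shell command to move; the robot and the scene stay as the last step left them, time stands still between calls to the robot, and variables do not carry over. Pictures are saved under pics/ and viewed, at most 10 in all, crops included, and the job is handed in when it is done.

```bash
mkdir -p pics; ls; python3 - <<'E'
from workcell import env
import cv2
for n in("side","top"):
    cv2.imwrite(f"pics/{n}0.png",env.grab_frame(n)[:,:,::-1]); print(env.camera_model(n))
print(env.state())
E
```

```text
pics
{'fx': 358.87387334345675, 'fy': 358.87387334345675, 'cx': 256.38834093665554, 'cy': 187.69575610186507, 'camera_from_world': array([[ 9.98394301e-01,  5.65747378e-02, -2.84943126e-03,
        -6.02708492e+02],
       [-2.82590328e-02,  5.41030937e-01,  8.40527782e-01,
        -6.63895358e+01],
       [ 4.90942693e-02, -8.39097625e-01,  5.41760952e-01,
        -8.47867065e+02],
       [ 0.00000000e+00,  0.00000000e+00,  0.00000000e+00,
         1.00000000e+00]])}
{'fx': 349.29209122810624, 'fy': 349.29209122810624, 'cx': 255.3533007170758, 'cy': 184.58436869644632, 'camera_from_world': array([[ 2.88296265e-02, -9.99567075e-01,  5.87490081e-03,
         2.81578134e+01],
       [ 9.92114684e-01,  2.93308681e-02,  1.21852999e-01,
        -5.87206609e+02],
       [-1.21972562e-01,  2.31559891e-03,  9.92530771e-01,
        -8.68946008e+02],
       [ 0.00000000e+00,  0.00000000e+00,  0.00000000e+00,
         1.00000000e+00]])}
{'time_s': 0.1, 'qpos': array([-7.56882134e+01,  1.83481417e+01,  8.96990475e+01, -1.56253032e-03,
        7.20423715e+01, -1.14476659e+00]), 'qvel': array([-0.01877383, -0.15100961, -0.17459245,  0.00896687,  0.13341289,
       -0.02988287]), 'effort': array([ 3.63442978e-04, -4.13332593e+01, -2.32510167e+01,  7.29466346e-02,
        4.21791477e-02, -6.01073725e-05]), 'ee_pos': array([ 153.13661858, -553.77682534,  213.20519655]), 'ee_rot': array([-1.79910427e+02, -3.03940612e-04,  1.54570358e+01]), 'force': array([1.02119467, 0.14928824, 0.05531489]), 'torque': array([ 0.05075271,  0.04516782, -0.00481855]), 'gripper_force': 0.0, 'gripper_width': 90.97361496301943}
```

View pics/top0.png

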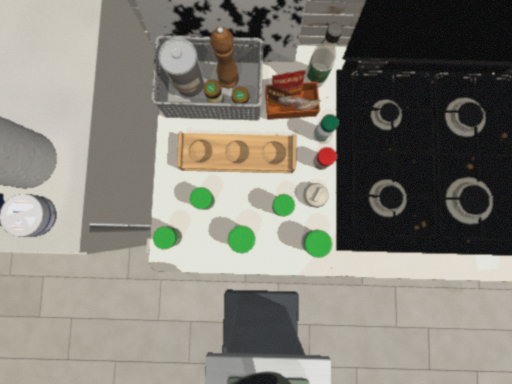

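View pics/side0.png

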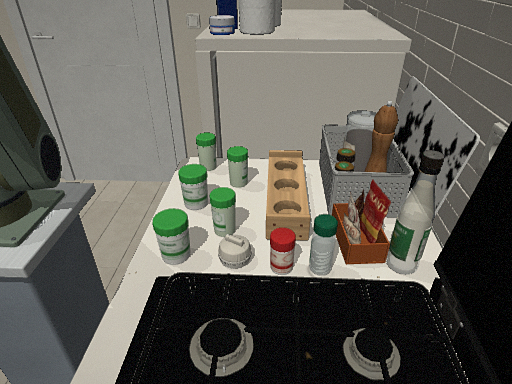

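The top view shows slim lids at about (201,198), (284,205) and (165,237), and wide lids at (241,239) and (318,243). The stand's wells are at about (199,150), (236,151) and (273,152). The side view agrees: the timer is next to the slim tub at (223,205), and a tall cabinet stands beyond the +y end.

```bash
cat > h.py <<'E'
import numpy as np, cv2
from workcell import env
def ray(n,u,v,z):
    c=env.camera_model(n); M=c["camera_from_world"]; R=M[:3,:3]; o=-R.T@M[:3,3]
    d=R.T@np.array([(u-c["cx"])/c["fx"],-(v-c["cy"])/c["fy"],-1]); return o+d*(z-o[2])/d[2]
def proj(n,p):
    c=env.camera_model(n); q=c["camera_from_world"]@np.r_[p,1]
    return c["cx"]+c["fx"]*q[0]/-q[2], c["cy"]-c["fy"]*q[1]/-q[2]
def lids(n,img,z=99,amin=80):
    h=cv2.cvtColor(img,cv2.COLOR_RGB2HSV); m=cv2.inRange(h,(50,150,60),(75,255,255))
    cs,_=cv2.findContours(m,cv2.RETR_EXTERNAL,cv2.CHAIN_APPROX_NONE); out=[]
    for c in cs:
        if cv2.contourArea(c)<amin: continue
        (u,v),(a,b),t=cv2.fitEllipse(c); p=ray(n,u,v,z); out.append((u,v,a,b,p[0],p[1]))
    return np.array(out)
E
python3 - <<'E'
from h import *
np.set_printoptions(precision=1,suppress=True)
t=cv2.cvtColor(cv2.imread("pics/top0.png"),4); s=cv2.cvtColor(cv2.imread("pics/side0.png"),4)
L=lids("top",t); print("top lids",L)
print("side",lids("side",s))
for r in L: print("lid predicted in side", np.array(proj("side",[r[4],r[5],99])))
# wells: dark in top
h=cv2.cvtColor(t,cv2.COLOR_RGB2HSV); 
crop=t[125:180,170:305]; cv2.imwrite("pics/st.png",cv2.resize(crop,None,fx=5.5,fy=5.5,interpolation=cv2.INTER_CUBIC)[:,:,::-1])
crop=s[140:245,255:320]; cv2.imwrite("pics/st2.png",cv2.resize(crop,None,fx=5.5,fy=5.5,interpolation=cv2.INTER_CUBIC)[:,:,::-1])
for (u,v) in [(152,275),(152,130),(335,275),(100,225),(155,225)]: print(u,v,ray("top",u,v,0),ray("top",u,v,250)[:2])
E
```

```text
top lids [[ 317.4  243.2   23.6   25.2  443.3 -105.1]
 [ 164.5  237.3   19.2   21.1  446.6  256.2]
 [ 240.9  238.9   23.8   24.3  448.1   75.8]
 [ 283.   204.8   18.6   19.2  531.5  -22.1]
 [ 200.8  198.    18.5   20.2  542.2  175. ]]
side [[ 169.5  222.5   26.1   34.   449.6 -126.8]
 [ 221.9  197.5   20.    25.1  535.6  -40.3]
 [ 192.   174.    18.8   27.5  454.7   50.2]
 [ 236.7  153.8   14.5   20.   546.   153.8]
 [ 205.2  139.3   12.5   19.4  452.4  234. ]]
lid predicted in side [169.2 215.3]
lid predicted in side [204.5 135.8]
lid predicted in side [191.4 168.3]
lid predicted in side [221.2 192.6]
lid predicted in side [236.1 149.9]
152 275 [345.3 307.6   0. ] [380.2 237.9]
152 130 [732.9 332.8   0. ] [664.  256.4]
335 275 [ 358.7 -169.8    0. ] [ 390.  -111.6]
100 225 [470.6 453.5   0. ] [472.  344.7]
155 225 [474.8 308.1   0. ] [475.  238.3]
```

View pics/st.png

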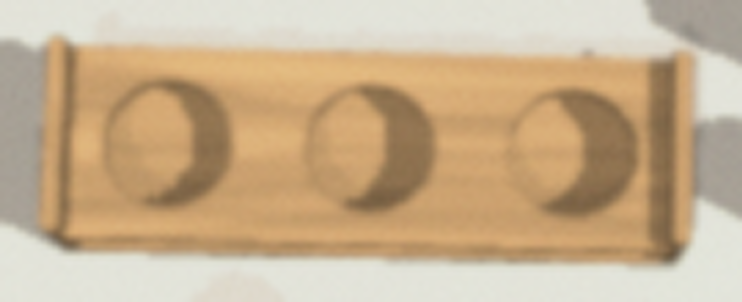

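View pics/st2.png

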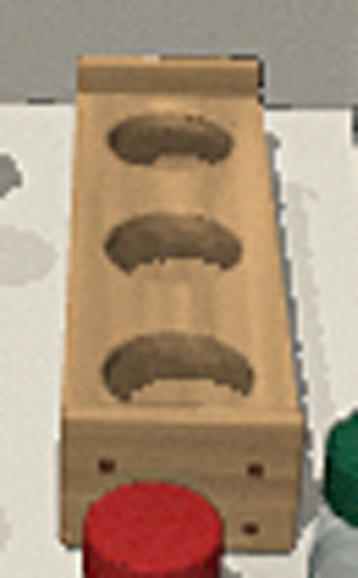

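The well rims are round in the top crop, at (168,144), (370,148) and (573,152), about 126 px across. Scaled back that's 23 px, as expected at z=50. The side crop shows the wells at about (171,140), (173,245) and (178,370).

```bash
python3 - <<'E'
from h import *
np.set_printoptions(precision=1,suppress=True)
t=cv2.cvtColor(cv2.imread("pics/top0.png"),4); s=cv2.cvtColor(cv2.imread("pics/side0.png"),4)
print(lids("top",t,89)[:,4:]); print(lids("side",s,89)[:,4:])
for u,v in[(168,144),(370,148),(573,152)]: print(ray("top",(u+.5)/5.5-.5+170,(v+.5)/5.5-.5+125,50))
for u,v in[(171,140),(173,245),(178,370)]: print("side",ray("side",(u+.5)/5.5-.5+255,(v+.5)/5.5-.5+140,50))
for u,v,z in[(48,38,68),(42,232,68),(688,55,68),(685,250,68)]: print("cheek",ray("top",(u+.5)/5.5-.5+170,(v+.5)/5.5-.5+125,z))
# red, cap, timer
for nm,u,v,z in[("red",326,157,83),("cap",327,127,120),("timer",317,194,57),("basket",157,118,150),("basket",262,118,150)]: print(nm,ray("top",u,v,z))
# side view of cabinet front bottom edge and top edge
print(ray("side",215,158,0), ray("side",290,158,0))
for z in(200,300,400): print(z,ray("side",216,50,z), ray("top",150,230,z),ray("top",90,230,z))
E
```

```text
[[ 442.9 -106.9]
 [ 446.2  258.7]
 [ 447.7   76.1]
 [ 532.2  -23. ]
 [ 543.   176.5]]
[[ 445.  -114.4]
 [ 533.   -25.8]
 [ 450.2   66.9]
 [ 543.7  173. ]
 [ 447.9  255.1]]
[668.  190.1  50. ]
[668.9  95.5  50. ]
[669.9   0.2  50. ]
side [670.5 190.6  50. ]
side [670.3  96.   50. ]
side [671.1   2.1  50. ]
cheek [712.3 245.   68. ]
cheek [621.4 242.7  68. ]
cheek [713.2 -51.   68. ]
cheek [621.8 -51.   68. ]
red [ 654.4 -127.8   83. ]
cap [ 720.  -122.3  120. ]
timer [ 564.2 -110.9   57. ]
basket [720.4 277.2 150. ]
basket [727.8  34.6 150. ]
[460.2 313.2   0. ] [687.2 324.8   0. ]
200 [394.8 847.9 200. ] [464.4 262.  200. ] [460.8 386.3 200. ]
300 [473.5 372.7 300. ] [465.9 232.7 300. ] [462.8 340.2 300. ]
400 [ 552.2 -102.5  400. ] [467.5 203.5 400. ] [464.9 294.  400. ]
```

Both views agree to about 3 mm, so I have positions (x, y):

| Item | Position (mm) |
|---|---|
| Slim tub A | (446.5, 258) |
| Slim tub B | (543, 175.5) |
| Slim tub C | (532, -23.5) |
| Well 0 | (669, 190) |
| Well 1 | (669.5, 95.5) |
| Well 2 | (670.3, 0.8) |

The well spacing comes out at 95 mm, as given. I'll start with C: yaw to 0, then travel.

```bash
python3 -m jog '{"jaw":[75,75,75,75,75,75,75,75,75,75],"slide":[[0,0,0],[0,0,0],[0.7,-1,0],[0.7,-1,0],[0.7,-1,0],[0.7,-1,0],[0.7,-1,0],[0.7,-1,0],[0.7,-1,0],[0.7,-1,0]],"spin":[1,0.93,0,0,0,0,0,0,0,0]}' 20; python3 -m jog '{"jaw":[75,75,75,75,75,75,75,75,75,75],"slide":[[0.7,-1,0],[0.7,-1,0],[0.7,-1,0],[0.7,-1,0],[0.7,-1,0],[0.7,-1,0],[0.7,-1,0],[0.7,-1,0],[0.7,-1,0],[0,0,0]],"spin":[0,0,0,0,0,0,0,0,0,0]}'
```

```text
time_s: 1.1
ee_pos: [321.6, -312.7, 213.7]
ee_rot: [-180.0, 0.0, 0.0]
force: [0.4, 0.3, -0.4]
gripper_width: 74.9
gripper_force: 0.0
time_s: 2.1
ee_pos: [512.0, -41.0, 213.4]
ee_rot: [-179.9, -0.0, 0.3]
force: [-0.0, -1.6, -0.1]
gripper_width: 75.2
gripper_force: 0.0
```

```bash
python3 -m jog '{"jaw":[75,75,75,75,75,75],"slide":[[0.67,-0.58,0],[0,0,1],[0,0,1],[0,0,0.9],[0,0,0],[0,0,0]],"spin":[0,0,0,0,0,0]}'; python3 - <<'E'
from h import *
a=env.grab_frame("top")[110:270,140:350];b=env.grab_frame("side")[100:280,130:340]
cv2.imwrite("pics/c1.png",cv2.resize(np.hstack([a[:160],b[:160]]),None,fx=1.9,fy=1.9)[:,:,::-1])
print(env.state()["force"],env.state()["ee_pos"])
E
```

```text
time_s: 2.7
ee_pos: [530.0, -27.2, 127.2]
ee_rot: [180.0, 0.0, -0.0]
force: [0.2, 0.1, 0.8]
gripper_width: 75.1
gripper_force: 0.0
[ 0.55562341 -0.44157371 -0.07758045] [531.21351335 -27.09220435 128.51503437]
```

View pics/c1.png

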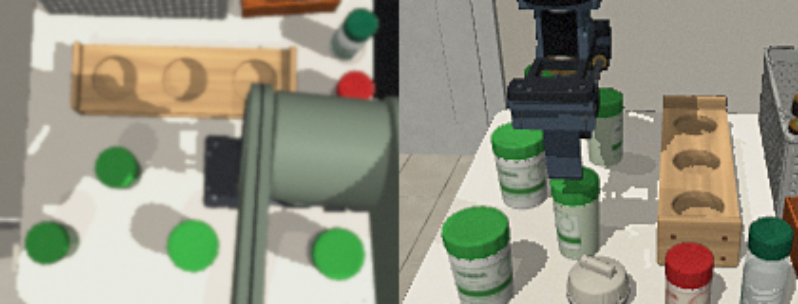

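The side view shows the fingers straddling tub C along y, with the gripper body's long side along the closing axis and above the neighbours. Next I centre, lower, close and lift 30 mm to weigh.

```bash
python3 -m jog '{"jaw":[75,75,75,75,45,45,45,45,45,45],"slide":[[0.03,-0.1,0],[0,0,0.7],[0,0,0.7],[0,0,0.65],[0,0,0],[0,0,0],[0,0,0],[0,0,0],[0,0,0],[0,0,0]],"spin":[0,0,0,0,0,0,0,0,0,0]}' 25
```

```text
time_s: 3.8
ee_pos: [532.3, -23.7, 66.9]
ee_rot: [180.0, -0.2, 0.0]
force: [-0.1, 0.9, 5.1]
gripper_width: 53.8
gripper_force: 25.0
```

```bash
python3 -m jog '{"jaw":[45,45,45,45,45,45,45],"slide":[[0,0,0],[0,0,-0.4],[0,0,-0.6],[0,0,0],[0,0,0],[0,0,0],[0,0,0]],"spin":[0,0,0,0,0,0,0]}'; for i in 1 2 3; do python3 -m jog '{"jaw":[45],"slide":[[0,0,0]],"spin":[0]}'|grep -E "force|pos"; done
```

```text
time_s: 4.5
ee_pos: [530.4, -23.7, 94.6]
ee_rot: [-180.0, 0.1, 0.0]
force: [0.5, -0.4, -2.5]
gripper_width: 54.3
gripper_force: 25.0
ee_pos: [530.6, -23.7, 94.8]
force: [-0.8, 0.7, -3.1]
gripper_force: 25.0
ee_pos: [530.9, -23.7, 95.0]
force: [0.2, -0.3, -2.1]
gripper_force: 25.0
ee_pos: [531.0, -23.7, 95.2]
force: [1.0, 0.8, -3.4]
gripper_force: 25.0
```

C weighs about 2.8 N, which is probably a light one. I'll carry it to well 2 and, if it turns out heaviest, fetch it back later.

```bash
python3 -m jog '{"jaw":[45,45,45,45,45,45,45,45,45,45],"slide":[[0,0,-0.8],[0,0,-0.8],[0.3,0,-0.4],[0.8,-0.2,0],[0.9,-0.2,0],[0.9,-0.2,0],[0.9,-0.2,0],[0.6,-0.02,0],[0.25,0,0],[0,0,0]],"spin":[0,0,0,0,0,0,0,0,0,0]}'; python3 -m jog '{"jaw":[45,45,45,45],"slide":[[0,0,0],[0,0,0],[0,0,0],[0,0,0]],"spin":[0,0,0,0]}'; python3 - <<'E'
from h import *
np.set_printoptions(precision=1,suppress=True)
s=env.grab_frame("side"); print(env.state()["ee_pos"]);a=s[90:270,200:340]
cv2.imwrite("pics/c2.png",cv2.resize(a,None,fx=4,fy=3.3)[:,:,::-1])
E
```

```text
time_s: 5.8
ee_pos: [670.8, 0.9, 154.7]
ee_rot: [180.0, 0.1, 0.0]
force: [-0.6, -1.0, -1.9]
gripper_width: 53.6
gripper_force: 25.0
time_s: 6.2
ee_pos: [670.1, 0.9, 155.8]
ee_rot: [180.0, -0.0, 0.0]
force: [0.4, 0.9, -2.4]
gripper_width: 53.8
gripper_force: 25.0
[670.3   0.9 155.8]
```

View pics/c2.png

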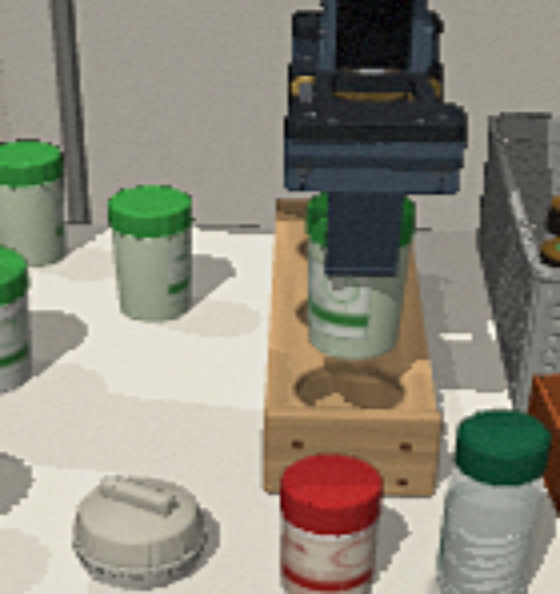

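The tub hangs upright over the near (right) well, with its body spanning crop columns 307–405 and the well rim spanning 296–404. I'll check the x offset by casting rays onto the plane y=1.

```bash
cat >> h.py <<'E'
def rayy(n,u,v,y):
    a=ray(n,u,v,0);b=ray(n,u,v,100); return a+(b-a)*(y-a[1])/(b[1]-a[1])
E
python3 - <<'E'
from h import *
for u,v in[(307,300),(405,300),(309,340),(401,340)]: print("tub",rayy("side",u/4+200,v/3.3+90,1))
for u,v in[(296,388),(404,388)]: print("well",rayy("side",u/4+200,v/3.3+90,1))
E
```

```text
tub [646.77831092   1.         117.04089546]
tub [697.88406002   1.         118.68263926]
tub [648.69960049   1.          86.53450111]
tub [697.72337396   1.          88.24162877]
well [642.65092372   1.          47.79968625]
well [701.77001216   1.          50.05926801]
```

Tub and well agree within 1 mm in the same view, so I lower it.

```bash
python3 -m jog '{"jaw":[45,45,45,45,45,45,45],"slide":[[0,0,0.6],[0,0,0.4],[0,0,0.4],[0,0,0.4],[0,0,0.4],[0,0,0],[0,0,0]],"spin":[0,0,0,0,0,0,0]}'; python3 -m jog '{"jaw":[45,45,45,45,45,45],"slide":[[0,0,0.15],[0,0,0.15],[0,0,0.05],[0,0,0],[0,0,0],[0,0,0]],"spin":[0,0,0,0,0,0]}'
```

```text
time_s: 6.95
ee_pos: [670.6, 0.9, 89.2]
ee_rot: [180.0, 0.0, 0.0]
force: [0.3, -0.2, -2.7]
gripper_width: 54.1
gripper_force: 25.0
time_s: 7.55
ee_pos: [670.7, 0.9, 79.0]
ee_rot: [180.0, -0.0, 0.0]
force: [-1.0, -0.2, -3.1]
gripper_width: 54.1
gripper_force: 25.0
```

```bash
for i in 1 2 ; do python3 -m jog '{"jaw":[45,45,45],"slide":[[0,0,0.05],[0,0,0],[0,0,0]],"spin":[0,0,0]}'|grep -E "pos|: \[.*,|time"; done
```

```text
time_s: 7.85
ee_pos: [670.9, 1.0, 79.0]
ee_rot: [180.0, -0.1, 0.0]
force: [-2.6, -0.1, 5.5]
time_s: 8.15
ee_pos: [671.2, 1.0, 79.0]
ee_rot: [180.0, -0.2, 0.0]
force: [-3.4, -0.4, 11.5]
```

It's down on the base. I'll release, rise and go to B.

```bash
python3 -m jog '{"jaw":[75,75,75,75,75,75,75,75,75,75],"slide":[[0,0,0],[0,0,0],[0,0,0],[0,0,-0.5],[0,0,-0.9],[0,0,-1],[-0.5,-0.5,0],[-0.7,-1,0],[-0.7,-1,0],[-0.7,-1,0]],"spin":[0,0,0,0,0,0,0,0,0,0]}'; python3 -m jog '{"jaw":[75,75,75,75,75],"slide":[[-0.7,-1,0],[-0.7,-1,0],[-0.27,-0.32,0],[0,0,0],[0,0,0]],"spin":[0,0,0,0,0]}'; python3 - <<'E'
from h import *
s=env.grab_frame("side"); cv2.imwrite("pics/s3.png",s[:,:,::-1]); t=env.grab_frame("top"); cv2.imwrite("pics/t3.png",t[:,:,::-1])
np.set_printoptions(precision=1,suppress=True)
print(env.state()["ee_pos"]); print(lids("top",t,89));print(lids("side",s,101)[:,:])
E
```

```text
time_s: 9.15
ee_pos: [591.7, 106.7, 147.5]
ee_rot: [180.0, 0.0, -0.0]
force: [-0.9, -0.6, 0.3]
gripper_width: 74.5
gripper_force: 0.0
time_s: 9.65
ee_pos: [543.2, 174.9, 147.9]
ee_rot: [180.0, -0.0, 0.0]
force: [-0.5, -0.6, -0.1]
gripper_width: 75.0
gripper_force: 0.0
[543.4 174.5 147.8]
[[ 317.4  243.2   23.7   25.1  442.9 -107. ]
 [ 164.5  237.4   19.3   21.2  446.1  258.8]
 [ 240.9  238.9   23.7   24.2  447.8   76.1]
 [ 274.6  147.5   18.9   19.7  673.3    0.5]]
[[ 169.6  222.4   26.1   34.5  450.8 -129.2]
 [ 288.   188.3   19.2   25.4  671.1   -1.3]
 [ 192.1  174.    18.7   27.8  456.1   46.6]
 [ 236.7  153.8   14.5   20.1  546.3  149.9]
 [ 205.1  139.3   12.5   19.4  453.   229.9]]
```

C sits in well 2 (lid at about (671.5, 0)) and nothing else has moved. Now B: lower, grip and lift 30 mm.

```bash
python3 -m jog '{"jaw":[75,75,75,75,75,45,45,45,45,45],"slide":[[0,-0.03,0.8],[0,0,0.7],[0,0,0.7],[0,0,0.49],[0,0,0],[0,0,0],[0,0,0],[0,0,0],[0,0,0],[0,0,0]],"spin":[0,0,0,0,0,0,0,0,0,0]}' 25;  python3 -m jog '{"jaw":[45,45,45,45,45,45,45],"slide":[[0,0,0],[0,0,-0.4],[0,0,-0.6],[0,0,0],[0,0,0],[0,0,0],[0,0,0]],"spin":[0,0,0,0,0,0,0]}'; for i in 1 2 3; do python3 -m jog '{"jaw":[45],"slide":[[0,0,0]],"spin":[0]}'|grep -E "force|pos"; done
```

```text
time_s: 10.75
ee_pos: [543.3, 176.4, 68.2]
ee_rot: [-180.0, -0.1, 0.0]
force: [0.7, -1.6, 4.5]
gripper_width: 54.2
gripper_force: 25.0
time_s: 11.45
ee_pos: [541.8, 176.2, 96.3]
ee_rot: [180.0, 0.1, 0.0]
force: [0.4, 0.8, -2.5]
gripper_width: 54.5
gripper_force: 25.0
ee_pos: [542.0, 176.3, 96.5]
force: [-0.4, 0.4, -0.8]
gripper_force: 25.0
ee_pos: [542.2, 176.4, 96.8]
force: [0.1, 1.4, -0.9]
gripper_force: 25.0
ee_pos: [542.3, 176.4, 97.0]
force: [-0.5, -0.0, -2.1]
gripper_force: 25.0
```

B weighs about 1.6 N, lighter than C, so it goes into well 0.

```bash
python3 -m jog '{"jaw":[45,45,45,45,45,45,45,45,45,45],"slide":[[0,0,-0.8],[0,0,-0.8],[0.3,0,-0.4],[0.7,-0.1,0],[0.8,-0.1,0],[0.8,-0.1,0],[0.8,-0.1,0],[0.5,-0.06,0],[0.32,0,0],[0,0,0]],"spin":[0,0,0,0,0,0,0,0,0,0]}'; python3 -m jog '{"jaw":[45,45,45,45,45,45],"slide":[[0,0,0],[0,0,0],[0,0,0],[0,0,0],[0,0,0],[0,0,0]],"spin":[0,0,0,0,0,0]}'; python3 - <<'E'
from h import *
np.set_printoptions(precision=1,suppress=True)
s=env.grab_frame("side"); print(env.state()["ee_pos"],env.state()["force"]);a=s[80:220,230:340]
cv2.imwrite("pics/c4.png",cv2.resize(a,None,fx=5,fy=4)[:,:,::-1])
E
```

```text
time_s: 12.75
ee_pos: [669.7, 190.1, 156.6]
ee_rot: [180.0, 0.0, -0.0]
force: [-0.3, 0.1, -0.9]
gripper_width: 54.1
gripper_force: 25.0
time_s: 13.35
ee_pos: [668.9, 190.3, 157.4]
ee_rot: [180.0, -0.0, 0.0]
force: [-0.2, -0.0, -0.7]
gripper_width: 53.8
gripper_force: 25.0
[668.9 190.3 157.3] [-0.1  0.3 -2.6]
```

View pics/c4.png

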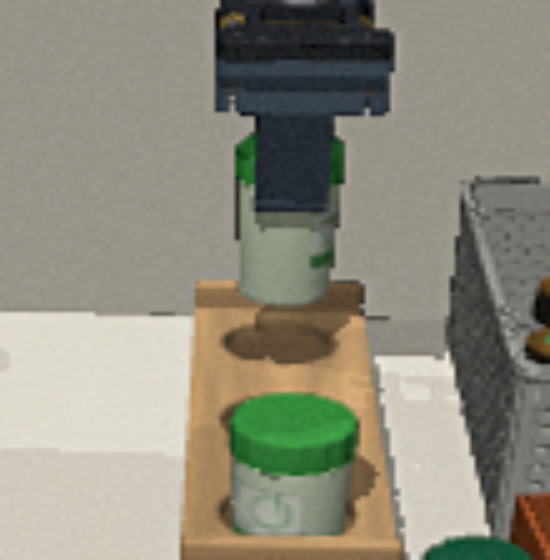

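Tub B hangs above well 0: its body spans crop columns 239–331 near row 270, and the hole spans 222–335 near row 342. C stands seated in the near well.

```bash
python3 - <<'E'
from h import *
for u,v in[(238.5,230),(336,230),(239.5,285),(331,285)]: print("tub",rayy("side",u/5+230,v/4+80,190))
for u,v in[(222,342),(335,342)]: print("well",rayy("side",u/5+230,v/4+80,190))
E
```

```text
tub [647.14310138 190.         129.13629751]
tub [696.08657451 190.         130.2789412 ]
tub [648.79204824 190.          90.43630351]
tub [695.78391706 190.          91.6575151 ]
well [640.79361755 190.          48.11676772]
well [700.26980681 190.          49.8331137 ]
```

The tub is about 1.5 mm too far in +x, so I nudge it back 1 mm and lower.

```bash
python3 -m jog '{"jaw":[45,45,45,45,45,45,45,45],"slide":[[-0.04,0,0.6],[0,0,0.4],[0,0,0.4],[0,0,0.4],[0,0,0.4],[0,0,0.2],[0,0,0.1],[0,0,0]],"spin":[0,0,0,0,0,0,0,0]}'; for i in 1 2 ; do python3 -m jog '{"jaw":[45,45,45],"slide":[[0,0,0.06],[0,0,0],[0,0,0]],"spin":[0,0,0]}'|grep -E "pos|: \[.*,|time"; done
```

```text
time_s: 14.2
ee_pos: [667.8, 190.2, 81.9]
ee_rot: [180.0, 0.0, 0.0]
force: [-1.2, -0.2, -1.2]
gripper_width: 54.2
gripper_force: 25.0
time_s: 14.5
ee_pos: [668.0, 190.3, 80.9]
ee_rot: [-180.0, -0.0, 0.0]
force: [1.1, 0.4, -1.1]
time_s: 14.8
ee_pos: [668.4, 190.3, 80.3]
ee_rot: [-180.0, -0.1, 0.0]
force: [-1.6, -1.1, 5.5]
```

B is down. I'll release, rise, back off in x and spin to yaw 90 away from the cabinet before approaching A.

```bash
python3 -m jog '{"jaw":[75,75,75,75,75,75,75,75,75,75],"slide":[[0,0,0],[0,0,0],[0,0,0],[0,0,-0.5],[0,0,-0.9],[0,0,-1],[-1,0,0],[-1,0,0],[-1,0,0],[-1,0,0]],"spin":[0,0,0,0,0,0,0,0,0,0]}'; python3 -m jog '{"jaw":[75,75,75,75,75,75,75,75,75,75],"slide":[[0,0,0],[0,0,0],[0,0,0],[0,0,0],[0,0,0],[0,0,0],[0,0,0],[0,0,0],[0,0,0],[0,0,0]],"spin":[-1,-1,-1,-1,-1,-1,-1,-1,-1,-1]}';  python3 -m jog '{"jaw":[75,75,75,75],"slide":[[0,0,0],[0,0,0],[0,0,0],[0,0,0]],"spin":[-1,-0.25,0,0]}'; python3 - <<'E'
from h import *
s=env.grab_frame("side"); cv2.imwrite("pics/s5.png",s[:,:,::-1]); t=env.grab_frame("top"); cv2.imwrite("pics/t5.png",t[:,:,::-1])
np.set_printoptions(precision=1,suppress=True)
print(env.state()["ee_pos"],env.state()["ee_rot"]); print(lids("top",t,101));print(lids("side",s,101)[:,:])
E
```

```text
time_s: 15.8
ee_pos: [547.0, 190.2, 151.7]
ee_rot: [-180.0, -0.1, 0.0]
force: [1.0, -0.3, -0.8]
gripper_width: 74.9
gripper_force: 0.0
time_s: 16.8
ee_pos: [548.2, 190.3, 151.8]
ee_rot: [179.9, -0.0, 80.3]
force: [-0.3, -0.9, -0.1]
gripper_width: 74.8
gripper_force: 0.0
time_s: 17.2
ee_pos: [548.1, 190.3, 151.3]
ee_rot: [179.9, -0.0, 90.0]
force: [0.4, -0.4, -0.5]
gripper_width: 74.7
gripper_force: 0.0
[548.  190.2 151. ] [180.  -0.  90.]
[[ 164.   239.9   13.9   22.4  440.7  256.6]
 [ 317.4  243.2   23.7   25.   443.3 -104.8]
 [ 240.9  239.    23.8   24.2  448.1   75.8]
 [ 274.6  147.5   19.    19.6  670.4    1.2]
 [ 198.1  144.3   13.4   18.   672.8  187.5]]
[[ 169.4  222.4   26.1   34.   450.4 -129.2]
 [ 287.8  188.2   19.3   25.   670.7   -1.1]
 [ 192.   174.    18.8   27.5  455.7   46.7]
 [ 285.9  148.3   14.1   20.9  668.9  186.8]
 [ 205.1  139.3   12.5   19.3  452.9  229.9]]
```

B sits in well 0 at about (669, 188). Now over A, then lower, grip and lift.

```bash
python3 -m jog '{"jaw":[75,75,75,75,75,75,75],"slide":[[0.3,-0.8,0],[0.6,-0.8,0],[0.6,-0.8,0],[0.5,-0.8,0],[0.2,-0.18,0],[0,0,0],[0,0,0]],"spin":[0,0,0,0,0,0,0]}'; python3 -m jog '{"jaw":[75,75,75,75,75],"slide":[[0,0,0.8],[0,0,0.7],[0,0,0.7],[0,0,0],[0,0,0]],"spin":[0,0,0,0,0]}'
```

```text
time_s: 18.0
ee_pos: [447.4, 256.1, 150.8]
ee_rot: [179.9, 0.0, 90.0]
force: [-0.4, -0.4, 0.3]
gripper_width: 75.1
gripper_force: 0.0
time_s: 18.5
ee_pos: [447.4, 255.8, 84.7]
ee_rot: [180.0, 0.0, 90.0]
force: [0.4, 0.7, 0.9]
gripper_width: 75.3
gripper_force: 0.0
```

```bash
python3 -m jog '{"jaw":[75,75,45,45,45,45,45],"slide":[[0,0,0.57],[0,0,0],[0,0,0],[0,0,0],[0,0,0],[0,0,0],[0,0,0]],"spin":[0,0,0,0,0,0,0]}' 35;  python3 -m jog '{"jaw":[45,45,45,45,45,45,45],"slide":[[0,0,0],[0,0,-0.4],[0,0,-0.6],[0,0,0],[0,0,0],[0,0,0],[0,0,0]],"spin":[0,0,0,0,0,0,0]}'; for i in 1 2 3 4; do python3 -m jog '{"jaw":[45],"slide":[[0,0,0]],"spin":[0]}'|grep -E "force|pos"; done
```

```text
time_s: 19.2
ee_pos: [446.7, 256.5, 68.4]
ee_rot: [179.9, -0.0, 90.0]
force: [-1.8, 0.1, 6.0]
gripper_width: 53.8
gripper_force: 35.0
time_s: 19.9
ee_pos: [445.7, 255.8, 96.6]
ee_rot: [-179.9, 0.1, 90.0]
force: [0.4, 0.4, -5.0]
gripper_width: 54.2
gripper_force: 35.0
ee_pos: [446.0, 256.0, 96.8]
force: [-0.5, 0.0, -4.2]
gripper_force: 35.0
ee_pos: [446.2, 256.1, 97.1]
force: [-0.1, -0.3, -5.7]
gripper_force: 35.0
ee_pos: [446.4, 256.1, 97.3]
force: [-0.4, 0.2, -4.4]
gripper_force: 35.0
ee_pos: [446.4, 256.2, 97.4]
force: [-0.3, 0.1, -4.9]
gripper_force: 35.0
```

A weighs about 4.8 N, clearly the heaviest. I'll raise it and bring it over the clear middle, at about (530, 90).

```bash
python3 -m jog '{"jaw":[45,45,45,45,45,45,45,45,45,45],"slide":[[0,0,-0.5],[0,0,-0.9],[0,0,-0.9],[0,0,-0.9],[0,0,-0.9],[-0.2,0.2,-0.6],[-0.6,0.5,0],[-0.9,0.5,0],[-0.9,0.5,0],[-0.9,0.5,0]],"spin":[0,0,0,0,0,0,0,0,0,0]}'; python3 -m jog '{"jaw":[45,45,45,45,45,45,45,45,45,45],"slide":[[-0.9,0.4,0],[-0.7,0.2,0],[-0.4,0,0],[0,0,0],[0,0,0],[0,0,0],[0,0,0],[0,0,0],[0,0,0],[0,0,0]],"spin":[0,0,0,0,0,0,0,0,0,0]}'; python3 - <<'E'
from h import *
s=env.grab_frame("side"); t=env.grab_frame("top")
cv2.imwrite("pics/fin.png",np.hstack([s[60:280,140:340],t[110:270,140:350].repeat(1,0)[:160].copy() if 0 else cv2.copyMakeBorder(t[110:270,140:350],0,60,0,0,0)])[:,:,::-1].repeat(1,0))
f=cv2.imread("pics/fin.png"); cv2.imwrite("pics/fin.png",cv2.resize(f,None,fx=1.9,fy=1.9))
np.set_printoptions(precision=1,suppress=True)
st=env.state(); print(st["ee_pos"],st["force"],st["qvel"]); print(lids("top",t,101));print(lids("side",s,101))
E
```

```text
time_s: 21.3
ee_pos: [512.7, 150.2, 238.4]
ee_rot: [-180.0, 0.0, 90.0]
force: [0.5, 1.2, -5.4]
gripper_width: 54.1
gripper_force: 35.0
time_s: 22.3
ee_pos: [530.4, 91.5, 238.5]
ee_rot: [180.0, 0.0, 90.0]
force: [0.5, 0.3, -4.8]
gripper_width: 53.8
gripper_force: 35.0
[530.4  91.3 238.5] [ 0.8 -0.5 -4.2] [-0.1  0.   0.   0.1 -0.   0.1]
[[ 317.3  243.2   23.6   25.1  443.3 -104.6]
 [ 276.1  147.3   15.4   20.4  670.9   -2.4]]
[[ 169.6  222.5   26.1   34.3  450.8 -129.4]
 [ 287.9  188.2   19.1   25.2  670.8   -1.1]
 [ 191.9  174.    18.8   27.4  455.6   46.7]
 [ 285.9  148.3   14.2   20.8  668.8  186.7]
 [ 224.3  100.    15.5   25.6  463.2  543.7]]
```

View pics/fin.png

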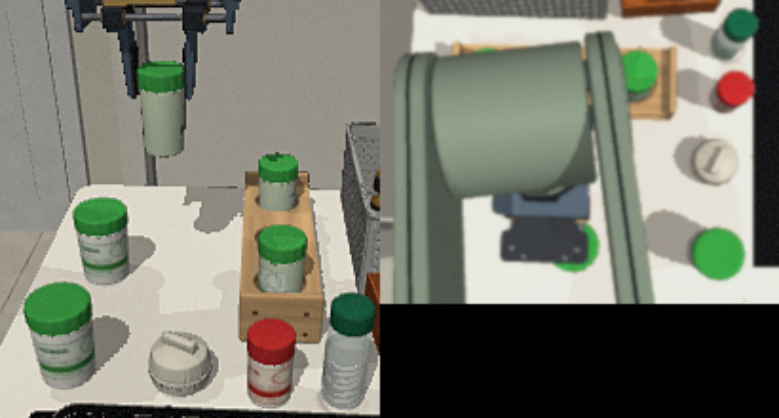

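The side view shows the heaviest tub held upright and high. The two lighter ones stand in wells 0 and 2, seated and upright, and the bystanders haven't moved. I'm handing in.

```bash
python3 -c "
from workcell import env
print(env.job_done())"
```

```text
the job is handed in; nothing more can be done
None
```

I handed the job in after about 22 s of robot time, with no verdict shown: the heaviest slim tub (about 4.8 N) is held upright and still, roughly 170 mm above the clear worktop, and the lighter two (about 2.7 N and 1.6 N) stand on the base in wells 2 and 0.

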